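# Lock the punch stand

## Task

Lock the punches into their stand: with the fingertips, turn the slotted disc by one of its upright studs until its slot lines up with the locking bar, then push the bar by its upright lug through the slot until it is fully home against the two stop posts. Only push, do not force anything, lift nothing, and leave the punches, the die button and the shim case where they stand. Finish with the hand clear.

Things in the scene. Friction and masses are not known exactly. Their poses are not given: they have to be found in the camera images.
- punch_stand: dark iron punch stand, fixed; plate 390 x 92 x 8 mm. Origin on the cabinet top under the disc's axis; +x: the way the bar is pushed, z up. In mm along x: plate -258 to 132; rails by the bar -249 to -61 (24 high); two stop posts -51 to -43 at y +-8.5 to +-20.5 (40 high); disc -43 to 43; punch rack 46 to 122, y -40 to 15 (42 high, punches 80 high). Heights are above the cabinet top.
- lock_disc (a joint): turn of the slotted disc about its upright axis, rad, counter-clockwise from above. At 0 and at pi alike the slot lies along the stand's x, in line with the bar. Turns either way without stops, 2 N at a stud, stays where left. More than about 0.25 rad off, it blocks the bar; less is put right by the bar's tapered nose.
- disc_mid (a point): on the disc's axis, level with its top, 32 mm above the cabinet; x axis along the slot, turning with the disc. The disc: two bright half-round cheeks, 80 mm across together, on a dark flange 86 mm across; between them a straight slot 17 mm wide, its ends flared to 28 mm.
- stud_a (a point): top centre of one upright steel stud of the disc, 12 mm in diameter, 32 mm tall, top 64 mm above the cabinet; it stands 30 mm from the axis, at a right angle to the slot (on the disc's +y side).
- stud_b (a point): top centre of the other, equal stud, opposite stud_a (on the disc's -y side).
- lock_bar (a joint): travel of the steel bar (12 x 12 mm, tapered nose, its middle 22 mm above the cabinet, on the stand's x axis) along the stand's +x, m: 0 drawn back, 0.180 fully home, its lug against the stop posts and its nose over the toes of both punches. At 0.022 the nose reaches the disc. Friction about 1.5 N; stays where left.
- lug_back (a point): top middle of the rear face (the face to push, looking to the stand's -x) of the bar's upright lug: a steel plate 10 mm thick along x, 34 mm wide along y, from 30 to 64 mm above the cabinet. The bar ends 5 mm behind this face, at 16 to 28 mm height.
- bar_nose (a point): middle of the tip of the bar's tapered nose, 179 mm ahead of the lug's rear face.
- punch0_mid (a point): loose upright polished steel hex punch, 18 mm across flats, 72 mm tall, in the rack's slot nearer the disc; point half-way up. Not to be moved.
- punch1_mid (a point): equal hex punch in the farther slot; point half-way up. Not to be moved.
- die_button: loose bronze die button, a ring 44 mm in diameter, 28 mm tall, on the cabinet top on the stand's +y side; origin at the centre of its underside. Not to be moved.
- shim_case: loose closed red plastic shim case 90 x 60 x 20 mm on the cabinet top on the stand's -y side; origin at the centre of its underside. Not to be moved.

How it is judged:
By the outcome, as a careful person would: the job done as asked, in the order asked, and still so for the second after the job is handed in, with the robot touching nothing.
It also fails if it takes over 48 s, if anything falls off the work surface, if the arm or the gripper's body presses on something with over 40 N, if the wrist force passes 120 N, or if a joint passes its speed limit or range.

## Robot

A 7-joint arm with a two-finger parallel gripper is mounted at the origin on the work surface. World frame = base frame: x ahead of the robot, y to its left, z up, the work surface at z = 0. Lengths are in m, angles in rad, forces in N, time in s.
With the tool pointing down it reaches from about 0.4 to 0.875 m from the base axis. Payload 6.5 kg.
Tool frame: the origin (TCP) lies between the finger pads; the fingertips stand 14 mm ahead of it and the grasp point (between the pads) lies 5 mm behind it (env.nose_length is the distance from the TCP to the fingertips, in m); x points along the fingers, y is the direction in which the jaws open and shut, and the axes are right-handed (so a half turn about x gives the same grasp; the last joint's range is limited). The gripper opens to 88 mm and grips with 3 to 60 N. Pads are 18 mm wide; open, the fingers measure 123 mm over their backs; the gripper's body (75 mm by 187 mm) begins 45 mm behind the grasp point.
Start: joints at [1.273, 0.536, -0.004, 1.538, 0.003, 1.067, -0.071], TCP at [0.149, -0.633, 0.253] pointing down, gripper open.
Joint ranges: [-2.7, 2.7], [-0.37, 2.16], [-1.27, 1.26], [0.24, 2.4], [-1.31, 4.45], [0.19, 1.91], [-2.76, 2.76]. Speed limits (rad/s): [2.39, 2.39, 3.14, 3.14, 3.14, 3.14, 3.14].

## Interface

Orientations are given as a unit quaternion [x, y, z, w].
In Python, from cell import env gives the robot as it stands.
- The arm moves only by the tool drive_tool, never from a script. Its argument "steps" is a list of rows, each a list of 7 numbers: the shift along the world's x, y, z in cm, then the turn, a rotation vector about the world's x, y, z in rad, then the finger opening in cm, from 0 to 8.81. In form: [[x, y, z, rx, ry, rz, jaw], ...]. A call has 1 to 12 rows; each row is the pose to reach, as a shift and turn from the pose commanded when the call began; what a row does not reach only later rows make up. A row lasts 1/10 s, in which the tool goes at most 50 mm and 8.59 degrees, less where a joint would pass 70% of its speed; a pose out of reach is approached as far as the arm can. A call with a gripper value outside its range is refused whole. The fingers move at their own pace and stop on an object; "newtons" is the grip in N (left out, the last holds). Time passes only in rows, so rows that repeat a pose let the fingers close. It gives the time, the measured TCP pose, the force and the opening at its end, in the units of the state.
- env.read_state(): the state, without advancing time (a new reading comes with each control period).
- env.capture(name): name is "scene" or "top"; returns the picture (480x640x3 uint8, blue, green, red); there is no depth.
- env.camera_model(name): a dict with "intrinsics" (3x3 intrinsics, pixels), "D" ([k1, k2, p1, p2, k3] as OpenCV has them; the pictures are not rectified), "R" (3x3) and "t" (3): a world point X has camera coordinates R X + t. Camera axes: x right, y down, z forward; pixel columns grow to the right and rows downward; lengths in m; the calibration is good to about 2 mm. A picture is of the moment at which its call begins. camera_model takes no time and is no camera call.
- env.finish_job(): hands the job in, once; it reports no verdict.
The state is a dict: "t": time; "joint_pos": joint angles; "qd": joint speeds; "joint_efforts": joint torques, N m; "tcp_pos": TCP position; "ee_rot": TCP orientation; "wrist_force": force on the tool from outside, world axes, zero at the start; "moment": the same for the moment, N m; "grip_width": opening from 0.0 (shut) to 1.0 (fully open).
Only numpy, scipy, OpenCV 4.12 (cv2) and the standard library are available. Lean on these libraries where they do the work, as an engineer would, in place of code of your own. Each camera call takes 0.05 s, during which the arm holds its last target.

## Working session

There is one attempt and no reset: what is moved stays moved. The work goes in short steps, Python scripts to look and compute and a tool call to move; the robot and the scene stay as the last step left them, time stands still between calls to the robot, and variables do not carry over. Pictures are saved under pics/ and viewed, and the job is handed in when it is done.

Besides the shell and the picture viewer there is one more tool, called after "Request:" as name(argument=value, ...) on one line, values as JSON. drive_tool: Moves the arm, as the interface text tells. Its arguments: {"type":"object","properties":{"steps":{"type":"array","items":{"type":"array","items":{"type":"number"}}},"newtons":{"type":"number"}},"required":["steps"]}

```bash
ls; mkdir -p pics
python3 - <<'E'
from cell import env
import cv2
for n in("scene","top"):
    cv2.imwrite(f"pics/{n}0.png",env.capture(n))
    m=env.camera_model(n);print(n,m)
s=env.read_state();print({k:s[k] for k in("t","tcp_pos","ee_rot","wrist_force","grip_width")})
E
```

```text
pics
scene {'intrinsics': array([[525.98356174,   0.        , 314.20122735],
       [  0.        , 525.98356174, 241.43259002],
       [  0.        ,   0.        ,   1.        ]]), 'D': array([-0.00173061,  0.        ,  0.        ,  0.        ,  0.        ]), 'R': array([[-0.30000012,  0.95389983,  0.00866331],
       [ 0.7520268 ,  0.24207923, -0.61306878],
       [-0.58690341, -0.17740566, -0.78998203]]), 't': array([ 0.16455973, -0.35160404,  1.11026709])}
top {'intrinsics': array([[465.80947001,   0.        , 327.84960691],
       [  0.        , 465.80947001, 231.72791347],
       [  0.        ,   0.        ,   1.        ]]), 'D': array([-0.11401157,  0.        ,  0.        ,  0.        ,  0.        ]), 'R': array([[-0.01590446, -0.99967506, -0.01992038],
       [-0.9945243 ,  0.01787429, -0.10296565],
       [ 0.10328826,  0.01817369, -0.99448542]]), 't': array([0.02991076, 0.53290449, 0.64899025])}
{'t': 0.1, 'tcp_pos': array([ 0.14916989, -0.632118  ,  0.2519767 ]), 'ee_rot': array([-0.7022517 , -0.08231465,  0.70246844, -0.08127075]), 'wrist_force': array([ 0.40411086, -0.50151609,  0.10328119]), 'grip_width': 0.997520049123578}
```

View pics/scene0.png

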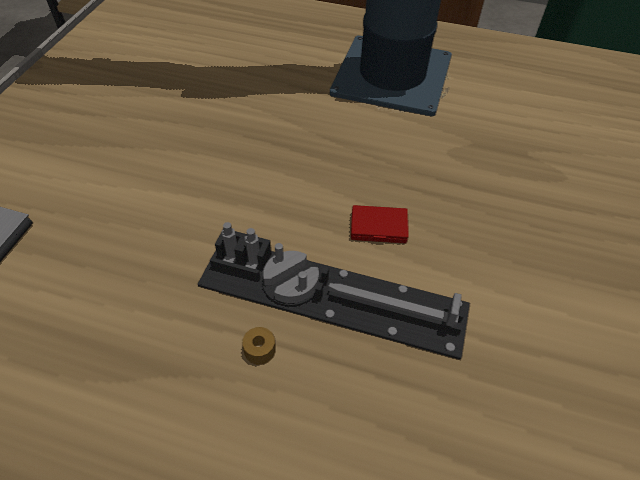

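View pics/top0.png

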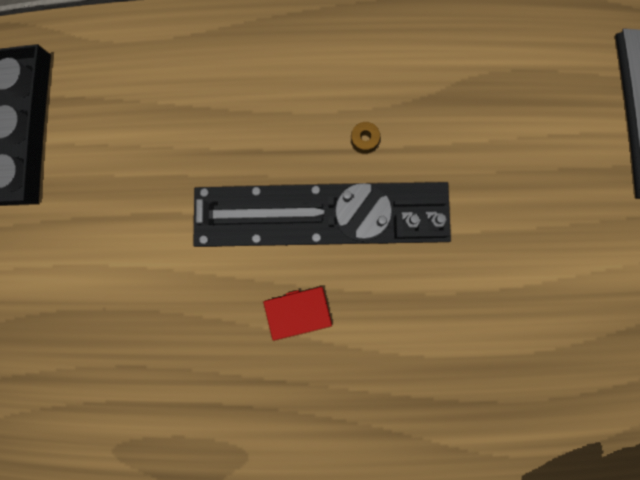

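```bash
cat > h.py <<'E'
from cell import env
import numpy as np,cv2
def ray(n,uv,z):
    m=env.camera_model(n);R=np.array(m["R"]);t=np.array(m["t"])
    p=cv2.undistortPoints(np.array(uv,float).reshape(-1,1,2),m["intrinsics"],m["D"]).reshape(-1,2)
    c=-R.T@t; d=np.c_[p,np.ones(len(p))]@R
    return c+d*((z-c[2])/d[:,2])[:,None]
def proj(n,X):
    m=env.camera_model(n)
    return cv2.projectPoints(np.array(X,float).reshape(-1,3),cv2.Rodrigues(np.array(m["R"]))[0],np.array(m["t"]),m["intrinsics"],m["D"])[0].reshape(-1,2)
E
python3 - <<'E'
from h import *
im=cv2.imread("pics/top0.png")
cv2.imwrite("pics/t0z.png",cv2.resize(im[175:255,185:455],(800,237),interpolation=cv2.INTER_CUBIC))
cv2.imwrite("pics/t0d.png",cv2.resize(im[175:250,320:455],(800,444),interpolation=cv2.INTER_CUBIC))
im=cv2.imread("pics/scene0.png")
cv2.imwrite("pics/s0z.png",cv2.resize(im[215:365,190:480],(800,414),interpolation=cv2.INTER_CUBIC))
E
```

```text
(no output)
```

View pics/t0z.png

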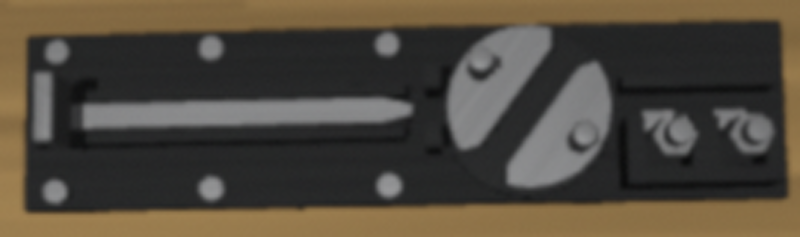

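View pics/t0d.png

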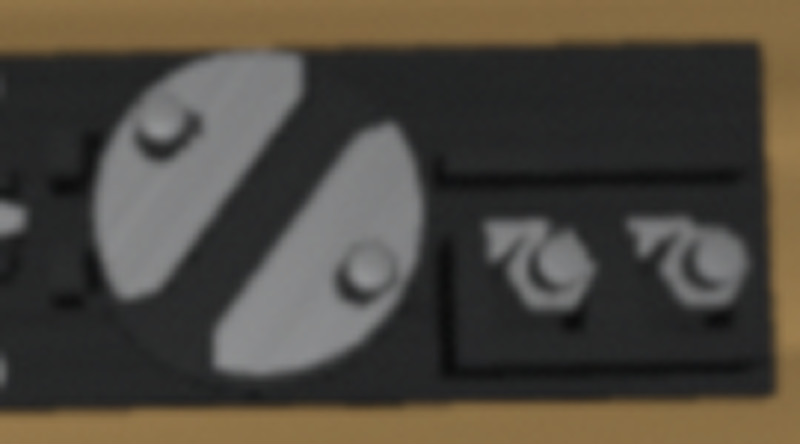

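View pics/s0z.png

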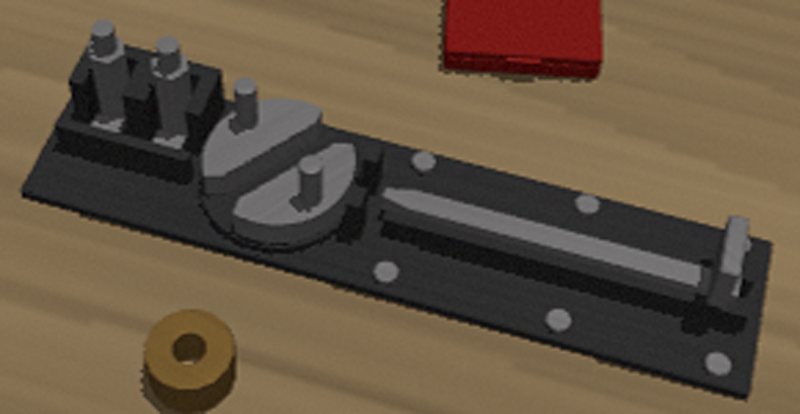

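```bash
cat >> h.py <<'E'
def tri(a,b):
    P=[];u=[]
    for n,p in(("top",a),("scene",b)):
        m=env.camera_model(n);P.append(np.c_[m["R"],m["t"]])
        u.append(cv2.undistortPoints(np.array(p,float).reshape(-1,1,2),m["intrinsics"],m["D"]).reshape(-1,2).T)
    X=cv2.triangulatePoints(P[0],P[1],u[0],u[1]);return (X[:3]/X[3]).T
E
python3 - <<'E'
from h import *
np.set_printoptions(precision=4,suppress=True)
print(tri([[348.3,194.9],[382.8,219.2],[199.5,210.8]],[[303.1,274.1],[279.2,246.5],[457.5,296.2]]))
im=cv2.imread("pics/top0.png")
# dark plate
g=im.max(2);mk=((g<70)).astype(np.uint8);mk[:170]=0;mk[260:]=0;mk[:,:180]=0;mk[:,470:]=0
mk=cv2.morphologyEx(mk,cv2.MORPH_CLOSE,np.ones((15,15)))
c=max(cv2.findContours(mk,0,2)[0],key=cv2.contourArea)
r=cv2.minAreaRect(c);b=cv2.boxPoints(r);print(b);
for z in(0,.008):print(ray("top",b,z))
q=cv2.approxPolyDP(cv2.convexHull(c),6,True).reshape(-1,2);print(q,ray("top",q,.008))
s=ray("top",[[348.3,194.9],[382.8,219.2]],.064);print(s,s.mean(0),np.linalg.norm(s[0]-s[1]))
print("lug top",ray("top",[[194.8+.0,210.8],[199.5,200],[199.5,222],[202.5,210.8]],.064))
for col,lo,hi in(("red",(0,0,120),(60,60,255)),):
    m=cv2.inRange(im,lo,hi);r=cv2.boxPoints(cv2.minAreaRect(max(cv2.findContours(m,0,2)[0],key=cv2.contourArea)));print(col,ray("top",r,.02))
print("die",ray("top",[[365.5,136]],.028))
print("bolts",ray("top",[[185+57/2.963,175+51/2.963],[185+387/2.963,175+43/2.963],[185+55/2.963,175+190/2.963],[185+389/2.963,175+185/2.963]],.009))
E
```

```text
[[ 0.5804 -0.0078  0.0624]
 [ 0.5455 -0.0549  0.0624]
 [ 0.5603  0.1978  0.075 ]]
[[192.9035 186.3382]
 [449.0009 181.5514]
 [450.1271 241.8013]
 [194.0297 246.5882]]
[[ 0.6109  0.2301  0.    ]
 [ 0.6104 -0.166   0.    ]
 [ 0.5176 -0.1635  0.    ]
 [ 0.517   0.2267  0.    ]]
[[ 0.6092  0.2275  0.008 ]
 [ 0.6087 -0.164   0.008 ]
 [ 0.5169 -0.1615  0.008 ]
 [ 0.5164  0.2242  0.008 ]]
[[447 183]
 [449 241]
 [194 245]
 [199 187]] [[ 0.6065 -0.1608  0.008 ]
 [ 0.5182 -0.1599  0.008 ]
 [ 0.5188  0.2243  0.008 ]
 [ 0.608   0.2179  0.008 ]]
[[ 0.5804 -0.0089  0.064 ]
 [ 0.5456 -0.0558  0.064 ]] [ 0.563  -0.0324  0.064 ] 0.05834729207157028
lug top [[0.5624 0.2064 0.064 ]
 [0.5776 0.1999 0.064 ]
 [0.5465 0.1994 0.064 ]
 [0.5622 0.1954 0.064 ]]
red [[0.4372 0.1187 0.02  ]
 [0.4574 0.0325 0.02  ]
 [0.3978 0.0185 0.02  ]
 [0.3775 0.1041 0.02  ]]
die [[ 0.6757 -0.0375  0.028 ]]
bolts [[0.5994 0.2093 0.009 ]
 [0.5997 0.0387 0.009 ]
 [0.5274 0.2093 0.009 ]
 [0.527  0.0386 0.009 ]]
```

Run:
```python
from h import *
from scipy.spatial.transform import Rotation as R
print(R.from_quat(env.read_state()["ee_rot"]).as_matrix().round(3), env.nose_length)
```

```text
[[-0.     0.23  -0.973]
 [ 0.001 -0.973 -0.23 ]
 [-1.    -0.002  0.   ]] 0.014
```

Request:
drive_tool(steps=[[2.5,4,0,0,0,0.145,0],[5,8,0,0,0,0.29,0],[7.5,12,0,0,0,0.435,0],[10,16,0,0,0,0.58,0],[12.5,20,0,0,0,0.725,0],[15,24,0,0,0,0.87,0],[17.5,28,0,0,0,1.015,0],[20,32,0,0,0,1.16,0],[22.5,36,0,0,0,1.305,0],[25,40,0,0,0,1.45,0],[27.5,44,0,0,0,1.595,0],[30,48,0,0,0,1.74,0]], newtons=20)

```text
t: 1.3
tcp_pos: [0.4498, -0.151, 0.2527]
ee_rot: [0.389, 0.591, -0.389, 0.591]
wrist_force: [1.1, -0.1, -0.1]
grip_width: 0.006
```

Request:
drive_tool(steps=[[2.9,4.3,0,0,0,0,0],[5.8,8.6,0,0,0,0,0],[8.7,13,0,0,0,0,0],[11.7,17.4,-2,0,0,0,0],[11.7,17.4,-6,0,0,0,0],[11.7,17.4,-10,0,0,0,0],[11.7,17.4,-13,0,0,0,0],[11.7,17.4,-15,0,0,0,0],[11.7,17.4,-15,0,0,0,0]])

```text
t: 2.2
tcp_pos: [0.5639, 0.0211, 0.0998]
ee_rot: [0.389, 0.591, -0.392, 0.588]
wrist_force: [-0.0, 0.5, 0.7]
grip_width: 0.004
```

Run:
```python
from h import *
im=env.capture("scene");cv2.imwrite("pics/s1.png",cv2.resize(im[140:365,190:480],(773,600),interpolation=cv2.INTER_CUBIC))
print(env.read_state()["tcp_pos"])
```

```text
[0.56525958 0.02133384 0.10165383]
```

View pics/s1.png

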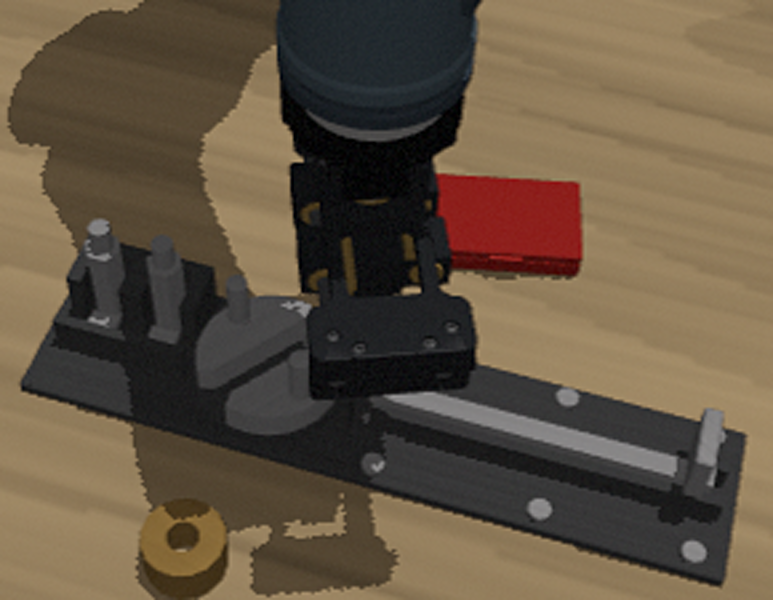

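Run:
```python
from h import *
from scipy.spatial.transform import Rotation as R
s=env.read_state();M=R.from_quat(s["ee_rot"]).as_matrix();p=s["tcp_pos"]
def L(x,y,z): return p+M@np.array([x,y,z])
names=["tcp","tip","tip y+17","tip y-17","tip z+9","tip z-9","body lo","body y+","body y-","body z+","body z-"]
P=[L(0,0,0),L(.014,0,0),L(.014,.0175,0),L(.014,-.0175,0),L(.014,0,.009),L(.014,0,-.009),L(-.05,0,0),L(-.05,.0935,0),L(-.05,-.0935,0),L(-.05,0,.0375),L(-.05,0,-.0375)]
for n,q in zip(names,(proj("scene",P)-[190,140])*600/225): print(n,q.round())
im=env.capture("top");cv2.imwrite("pics/t1.png",im[60:360,120:520])
```

```text
tcp [364. 303.]
tip [363. 320.]
tip y+17 [367. 349.]
tip y-17 [359. 292.]
tip z+9 [345. 321.]
tip z-9 [381. 319.]
body lo [367. 240.]
body y+ [391. 410.]
body y- [346.  97.]
body z+ [287. 246.]
body z- [446. 234.]
```

View pics/t1.png

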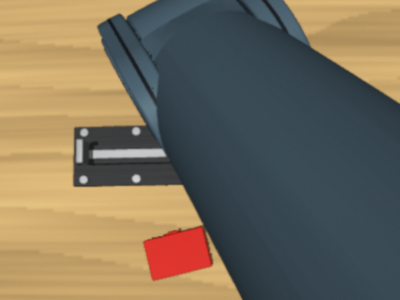

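Request:
drive_tool(steps=[[0,0,-2,0,0,0,0],[0,0,-3.5,0,0,0,0],[0,0,-4.2,0,0,0,0],[0,0,-4.2,0,0,0,0],[0.3,-0.6,-4.2,0,0,0,0],[0.6,-1.1,-4.2,0,0,0,0],[0.85,-1.6,-4.2,0,0,0,0],[1.1,-1.8,-4.2,0,0,0,0],[1.4,-2.0,-4.2,0,0,0,0],[1.6,-2.3,-4.2,0,0,0,0]])

```text
t: 3.3
tcp_pos: [0.5831, -0.0009, 0.0611]
ee_rot: [0.391, 0.59, -0.39, 0.59]
wrist_force: [0.4, 4.7, 1.2]
grip_width: 0.007
```

Request:
drive_tool(steps=[[0.2,-0.3,0,0,0,0,0],[0.3,-0.6,0,0,0,0,0],[0.4,-0.9,0,0,0,0,0],[0.45,-1.2,0,0,0,0,0],[0.5,-1.5,0,0,0,0,0],[0.5,-1.7,0,0,0,0,0],[0.5,-1.7,0,0,0,0,0]])

```text
t: 4.0
tcp_pos: [0.587, -0.0196, 0.0606]
ee_rot: [0.39, 0.589, -0.391, 0.589]
wrist_force: [-0.1, 0.3, -0.8]
grip_width: 0.005
```

Run:
```python
from h import *
im=env.capture("scene");cv2.imwrite("pics/s2.png",cv2.resize(im[140:365,190:480],(773,600),interpolation=cv2.INTER_CUBIC))
```

```text
(no output)
```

View pics/s2.png

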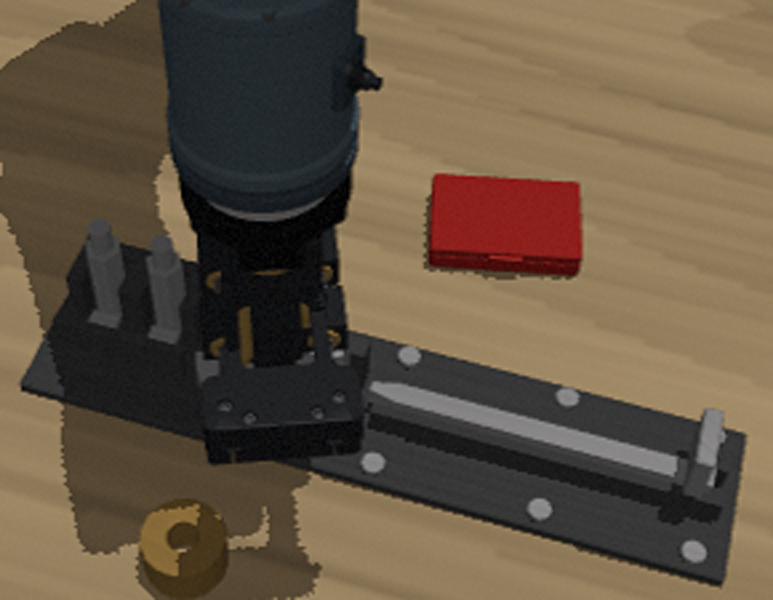

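Request:
drive_tool(steps=[[-0.3,0.7,0,0,0,0,0],[-0.6,1.4,0,0,0,0,0],[-0.6,1.4,3,0,0,0,0],[-1,1.8,8,0,0,0,0],[-1.5,5,10,0,0,-0.1,0],[-2,10,10,0,0,-0.2,0],[-2.5,15,10,0,0,-0.3,0],[-2.5,20,10,0,0,-0.4,0],[-2.5,25,10,0,0,-0.4,0],[-2.5,26,10,0,0,-0.4,0],[-2.5,26,10,0,0,-0.4,0]])

```text
t: 5.15
tcp_pos: [0.5608, 0.2447, 0.1607]
ee_rot: [0.499, 0.502, -0.498, 0.501]
wrist_force: [0.0, -1.1, -0.5]
grip_width: 0.004
```

Run:
```python
from h import *
for n in("top","scene"):
    im=env.capture(n);cv2.imwrite(f"pics/{n}3.png",im)
    print(n)
im=cv2.imread("pics/scene3.png");cv2.imwrite("pics/s3.png",cv2.resize(im[215:365,190:480],(800,414),interpolation=cv2.INTER_CUBIC))
```

```text
top
scene
```

View pics/s3.png

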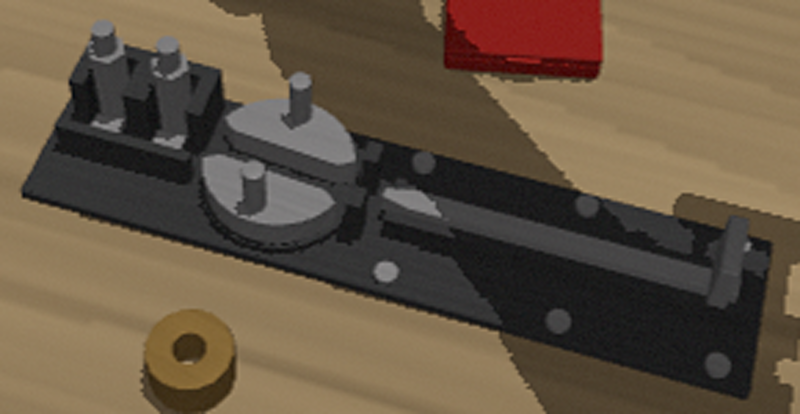

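View pics/top3.png

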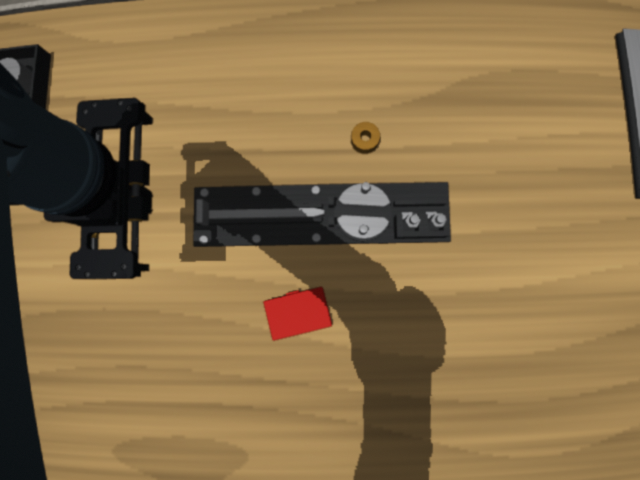

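Run:
```python
from h import *
s=ray("scene",[[298.8,244.7],[281.7,277]],.064);print(s,s.mean(0));d=s[1]-s[0];print("slot err rad",np.arctan2(d[1],d[0]))
s=ray("top",[[365,187.5],[363.5,229.5]],.064);print(s,s.mean(0));d=s[0]-s[1];print("slot err rad",np.arctan2(d[1],d[0]))
```

```text
[[ 0.5349023  -0.02791202  0.064     ]
 [ 0.59460647 -0.03250467  0.064     ]] [ 0.56475439 -0.03020834  0.064     ]
slot err rad -0.07677212101519529
[[ 0.59038881 -0.03235552  0.064     ]
 [ 0.53177315 -0.02882641  0.064     ]] [ 0.56108098 -0.03059096  0.064     ]
slot err rad -0.06013514782737998
```

Request:
drive_tool(steps=[[0,0,-3,0,0,0,0],[0,0,-6,0,0,0,0],[0,0,-9,0,0,0,0],[0.1,0,-10.6,0,0,0,0],[0.1,0,-10.6,0,0,0,0],[0.1,-0.7,-10.6,0,0,0,0],[0.1,-1.4,-10.6,0,0,0,0],[0.1,-2,-10.6,0,0,0,0],[0.1,-2.6,-10.6,0,0,0,0],[0.1,-3.2,-10.6,0,0,0,0]])

```text
t: 6.25
tcp_pos: [0.564, 0.2096, 0.0556]
ee_rot: [0.501, 0.5, -0.499, 0.5]
wrist_force: [0.7, 3.0, 0.8]
grip_width: 0.003
```

Request:
drive_tool(steps=[[0,-0.5,0,0,0,0,0],[0,-1,0,0,0,0,0],[0,-1.5,0,0,0,0,0],[0,-2,0,0,0,0,0],[0,-2.4,0,0,0,0,0],[0,-2.8,0,0,0,0,0],[0,-3.2,0,0,0,0,0],[0,-3.6,0,0,0,0,0],[0,-4,0,0,0,0,0],[0,-4.4,0,0,0,0,0]])

```text
t: 7.25
tcp_pos: [0.5634, 0.165, 0.0547]
ee_rot: [0.5, 0.5, -0.5, 0.5]
wrist_force: [1.3, 1.7, 0.5]
grip_width: 0.007
```

Request:
drive_tool(steps=[[0,-0.6,0,0,0,0,0],[0,-1.2,0,0,0,0,0],[0,-1.8,0,0,0,0,0],[0,-2.4,0,0,0,0,0],[0,-3,0,0,0,0,0],[0,-3.6,0,0,0,0,0],[0,-4.2,0,0,0,0,0],[0,-4.8,0,0,0,0,0],[0,-5.4,0,0,0,0,0],[0,-6,0,0,0,0,0],[0,-6.5,0,0,0,0,0],[0,-7,0,0,0,0,0]])

```text
t: 8.45
tcp_pos: [0.5633, 0.095, 0.0547]
ee_rot: [0.5, 0.5, -0.5, 0.5]
wrist_force: [1.4, 1.8, -0.6]
grip_width: 0.008
```

Request:
drive_tool(steps=[[0,-0.6,0,0,0,0,0],[0,-1.2,0,0,0,0,0],[0,-1.8,0,0,0,0,0],[0,-2.4,0,0,0,0,0],[0,-3,0,0,0,0,0],[0,-3.5,0,0,0,0,0],[0,-4,0,0,0,0,0],[0,-4.4,0,0,0,0,0],[0,-4.7,0,0,0,0,0],[0,-5,0,0,0,0,0]])

```text
t: 9.45
tcp_pos: [0.5633, 0.0452, 0.0547]
ee_rot: [0.5, 0.5, -0.5, 0.5]
wrist_force: [1.8, 1.9, -0.2]
grip_width: 0.007
```

Request:
drive_tool(steps=[[0,-0.2,0,0,0,0,0],[0,-0.4,0,0,0,0,0],[0,-0.6,0,0,0,0,0]])

```text
t: 9.75
tcp_pos: [0.5633, 0.0403, 0.0547]
ee_rot: [0.5, 0.501, -0.499, 0.5]
wrist_force: [1.0, 6.2, -1.5]
grip_width: 0.009
```

Request:
drive_tool(steps=[[0,-0.1,0,0,0,0,0],[0,-0.1,0,0,0,0,0]])

```text
t: 9.95
tcp_pos: [0.5633, 0.0404, 0.0547]
ee_rot: [0.5, 0.501, -0.499, 0.5]
wrist_force: [0.5, 5.8, -1.2]
grip_width: 0.005
```

Request:
drive_tool(steps=[[0,-0.1,0,0,0,0,0],[0,-0.2,0,0,0,0,0],[0,-0.2,0,0,0,0,0]])

```text
t: 10.25
tcp_pos: [0.5633, 0.0403, 0.0548]
ee_rot: [0.5, 0.502, -0.498, 0.5]
wrist_force: [1.5, 9.7, -3.1]
grip_width: 0.001
```

Request:
drive_tool(steps=[[0,0.8,0,0,0,0,0],[0,1.8,0,0,0,0,0],[0,3,0.5,0,0,0,0],[0,4,4,0,0,0,0],[0,6,8,0,0,0,0],[0,10,12,0,0,0,0],[0,14,15,0,0,0,0],[0,18.5,17,0,0,0,0],[0,23,18,0,0,0,0],[0,25,18,0,0,0,0],[0,25,18,0,0,0,0]])

```text
t: 11.35
tcp_pos: [0.5615, 0.2919, 0.2358]
ee_rot: [0.499, 0.503, -0.497, 0.501]
wrist_force: [0.4, 0.2, 0.0]
grip_width: 0.005
```

Run:
```python
from h import *
a=env.capture("top");b=env.capture("scene")
a=cv2.resize(a[110:260,185:455],(800,444),interpolation=cv2.INTER_CUBIC)
cv2.imwrite("pics/t4.png",a)
cv2.imwrite("pics/s4.png",cv2.resize(b[215:365,190:480],(800,414),interpolation=cv2.INTER_CUBIC))
```

```text
(no output)
```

View pics/t4.png

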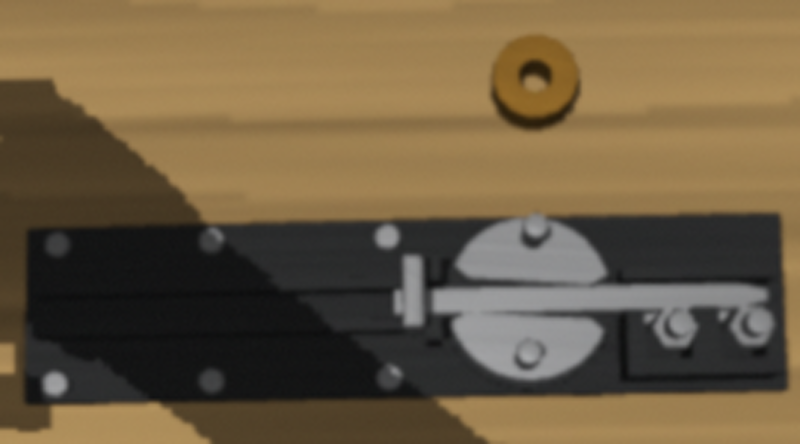

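View pics/s4.png

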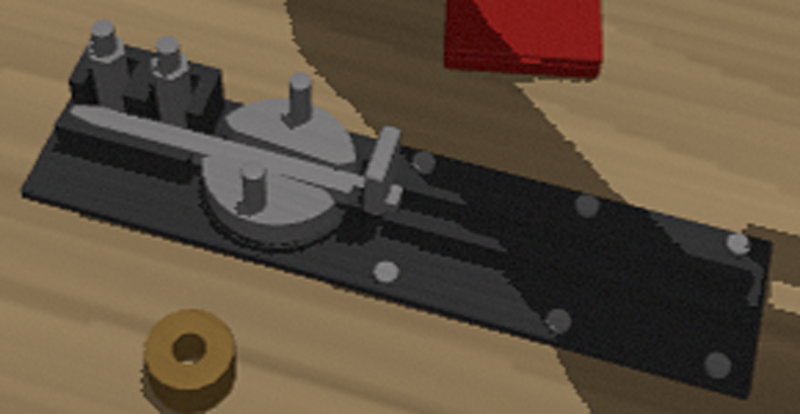

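Run:
```python
from h import *
p=ray("top",[[199.5,210.8],[185+412.5/2.963,110+290/2.963]],.064);print(p,p[0]-p[1])
print("nose",ray("top",[[185+412/2.963,175+108/2.963],[185+768/2.963,110+295/2.963]],.024))
print("lug home expected px",(proj("top",[[.563,.029,.064],[.563,.019,.064]])-[185,110])*2.963)
im=cv2.imread("pics/top0.png");a=im
b=env.capture("top")
def hot(i,lo,hi):
    m=cv2.inRange(i,lo,hi);return [c for c in [cv2.minAreaRect(c) for c in cv2.findContours(m,0,2)[0]] if c[1][0]*c[1][1]>150]
print(hot(a,(0,60,110),(50,120,190))[:4],hot(b,(0,60,110),(50,120,190))[:4])
print([c[0] for c in hot(a,(0,0,120),(60,60,255))],[c[0] for c in hot(b,(0,0,60),(60,60,255))])
print(env.read_state()["wrist_force"],env.read_state()["t"])
```

```text
[[0.56229892 0.19967485 0.064     ]
 [0.56282388 0.02471565 0.064     ]] [-0.00052496  0.1749592   0.        ]
nose [[ 0.56376213  0.02605658  0.024     ]
 [ 0.56345342 -0.15085041  0.024     ]]
lug home expected px [[403.32002921 289.80066684]
 [424.73741476 289.39617   ]]
[((365.25, 134.75), (26.870054244995117, 26.162948608398438), 45.0)] [((365.0, 135.0), (26.870054244995117, 26.870054244995117), 45.0)]
[(296.558837890625, 312.23529052734375)] [(395.0, 413.5), (346.5977478027344, 304.2305908203125), (208.0, 198.0), (200.4934539794922, 157.76812744140625)]
[ 0.5574368   0.48999711 -0.0426691 ] 11.5
```

Run:
```python
from h import *
b=env.capture("scene")
cv2.imwrite("pics/s5.png",cv2.convertScaleAbs(cv2.resize(b[255:300,300:350],(660,594),interpolation=cv2.INTER_CUBIC),alpha=1.8))
q=lambda X:((proj("scene",X)-[300,255])*13.2).round()
y0=-0.031
print("lug front top corners",q([[.546,.020,.064],[.580,.020,.064],[.580,.020,.03]]), "rear",q([[.546,.030,.064],[.580,.030,.064]]))
print("post +y top",q([[.563+a,y0+c,.04] for a in(.0085,.0205) for c in(.051,.043)]))
c=env.capture("top")
m=cv2.inRange(c,(0,0,60),(50,50,255));k=max(cv2.findContours(m[280:350,250:345],0,2)[0],key=cv2.contourArea);print(np.array(cv2.minAreaRect(k)[0])+[250,280])
```

```text
lug front top corners [[380.  53.]
 [286. 308.]
 [280. 485.]] rear [[471.  77.]
 [379. 332.]]
post +y top [[305. 370.]
 [233. 351.]
 [272. 461.]
 [200. 441.]]
[297.64706421 311.58823395]
```

View pics/s5.png

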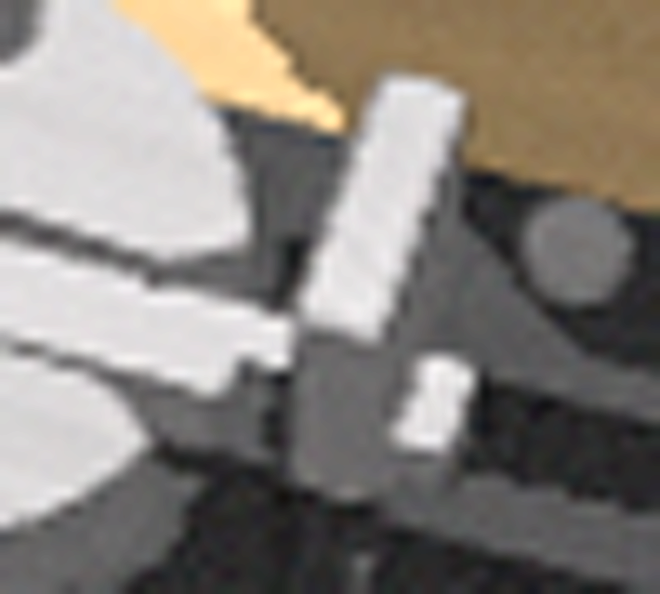

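Request:
drive_tool(steps=[[0,-4.5,-1,0,0,0,0],[0,-9,-3,0,0,0,0],[0,-13,-6,0,0,0,0],[0,-17,-10,0,0,0,0],[0,-20,-14,0,0,0,0],[0,-21,-17.5,0,0,0,0],[0,-22,-18,0,0,0,0],[0,-22.5,-18,0,0,0,0],[0,-23,-18,0,0,0,0],[0,-23.5,-18,0,0,0,0],[0,-24,-18,0,0,0,0],[0,-24.4,-18,0,0,0,0]])

```text
t: 12.8
tcp_pos: [0.5639, 0.0424, 0.0557]
ee_rot: [0.5, 0.5, -0.499, 0.501]
wrist_force: [0.7, 0.4, 0.2]
grip_width: 0.005
```

Request:
drive_tool(steps=[[0,-0.2,0,0,0,0,0],[0,-0.4,0,0,0,0,0],[0,-0.6,0,0,0,0,0],[0,-0.8,0,0,0,0,0],[0,-0.8,0,0,0,0,0]])

```text
t: 13.3
tcp_pos: [0.5636, 0.0402, 0.0553]
ee_rot: [0.501, 0.502, -0.497, 0.5]
wrist_force: [-0.8, 11.8, 1.8]
grip_width: 0.006
```

Request:
drive_tool(steps=[[0,0.8,0,0,0,0,0],[0,1.8,0,0,0,0,0],[0,3,0.5,0,0,0,0],[0,4,4,0,0,0,0],[0,6,8,0,0,0,0],[0,10,12,0,0,0,0],[0,14,15,0,0,0,0],[0,18.5,17,0,0,0,0],[0,23,18,0,0,0,0],[0,25,18,0,0,0,0],[0,25,18,0,0,0,0]])

```text
t: 14.4
tcp_pos: [0.5616, 0.29, 0.2358]
ee_rot: [0.499, 0.503, -0.497, 0.501]
wrist_force: [0.9, 0.8, -0.6]
grip_width: 0.003
```

Run:
```python
from h import *
b=env.capture("scene")
cv2.imwrite("pics/s6.png",cv2.resize(b[180:370,190:480],(800,524),interpolation=cv2.INTER_CUBIC))
```

```text
(no output)
```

View pics/s6.png

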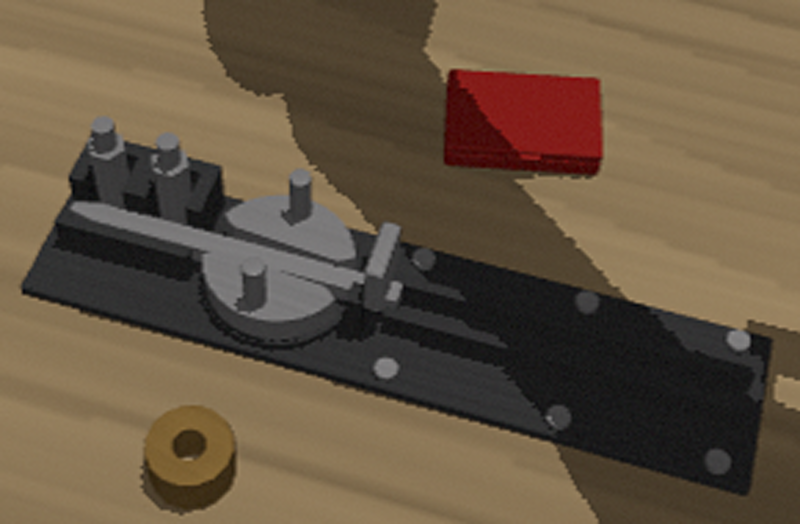

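The last picture shows the bar through the slot, with the lug at (385,265) by the posts and the nose at (78,210) past both punches. Punches, button and case are where they were, and the hand is clear.

```bash
python3 -c "
from cell import env
print(env.finish_job())"
```

```text
the job is handed in; nothing more can be done
None
```

The punches are locked in: the disc's slot is in line with the bar, and the bar is pushed through it to a firm stop. I handed the job in at about 14.5 s with the hand clear.

- **Disc:** with closed fingertips I turned it about 54° clockwise by one stud. The check afterwards put the slot within 0.06–0.08 rad of the bar, inside the 0.25 rad limit, and the bar slid through at about 2 N.
- **Bar:** I pushed it by its lug until it stopped. A second push, reaching 11.8 N, stopped within 0.1 mm of the first. The nose is past both punches, and the lug and nose are within about 2 mm of their computed home position.
- **Less certain:** one close-up shows a dark sliver between the lug and a stop post. It could be shadow or a gap of a millimetre or two. The picture cannot settle which, so "fully home" rests mainly on the firm stop. The measured travel came out at 175–177 mm instead of 180 mm. The bar may have started a few millimetres forward, or it may be image error.
- **Other items:** the die button measured unmoved, and the punches and shim case look unmoved in the pictures. My colour measurement of the case differed by about 1 pixel because part of it was in the arm's shadow.

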